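# Brace the square jar and unscrew its cap

## Robot

A 6-joint arm with a two-finger parallel gripper is mounted at the origin on the work surface. World frame = base frame: x ahead of the robot, y to its left, z up, the work surface at z = 0. Lengths are in m, angles in rad, forces in N, time in s.
With the tool pointing down it reaches from about 0.35 to 0.85 m from the base axis. Payload 8.1 kg.
Tool frame: the origin (TCP) lies midway between the tips of the shut fingers; the grasp point (between the pads) lies 19 mm behind it; z points along the fingers, y is the direction in which the jaws open and shut (so a half turn about z gives the same grasp; the last joint's range is limited). The gripper opens to 93 mm and grips with 3 to 60 N. Pads are 15 mm wide; open, the fingers measure 128 mm over their backs; the gripper's body (75 mm by 188 mm) begins 65 mm behind the grasp point.
Start: joints at [-1.241, 0.13, 1.488, -0, 1.523, -0.085], TCP at [0.242, -0.549, 0.219] pointing down, gripper open.
Joint ranges: [-2.96, 2.96], [-0.89, 2.26], [0.02, 2.5], [-1.34, 4.48], [0, 2.73], [-2.66, 2.66]. Speed limits (rad/s): [2.39, 2.39, 2.79, 3.14, 3.14, 3.14].

## Interface

Orientations are given as a rotation vector (axis times angle).
In Python, from plant import robot, optics, ticket gives the robot as it stands.
- The arm moves only by the tool send_rows, never from a script. Its argument "targets" is a list of rows, each a list of 3 entries, a list of its own where there are three numbers: the opening, from -1 (shut) to 1 (fully open), then the shift along the tool's x, y, z in mm, then the turn about the tool's z in rad. A call has 1 to 12 rows; each row shifts and turns the commanded pose from where the row before left it, along the tool's axes as they then stand; what a row does not reach is not made up. A row lasts 1/10 s, in which the tool goes at most 50 mm and 8.59 degrees, less where a joint would pass 70% of its speed; a pose out of reach is approached as far as the arm can. A call with a gripper value outside its range is refused whole. The fingers move at their own pace and stop on an object; "newtons" is the grip in N (left out, the last holds). Time passes only in rows, so rows that do not move let the fingers close. It gives the time, the measured TCP pose, the force and the opening at its end, in the units of the state.
- robot.read_state(): the state, without advancing time (a new reading comes with each control period).
- optics.read_camera(name): name is "side" or "top"; returns a dict with "color" (384x512x3 uint8, red, green, blue), "K" (3x3 intrinsics, pixels), "k1" (the pictures are not rectified: a ray, as slopes to the right and down, at radius r is drawn at 1 + k1 r^2 times it, then the intrinsics apply), "position" and "orientation" of the camera in the world. Camera axes: x right, y up, looking along -z (the intrinsics and any distortion apply to the point x, -y, -z); pixel columns grow to the right and rows downward; lengths in m; the calibration is good to about 2 mm. A picture is of the moment at which its call begins. There is no depth.
- ticket.close_job(): hands the job in, once; it reports no verdict.
Trained networks look in the newest picture that a camera, given by its name, has taken for a name from the list of things; names that differ only in an ending like _2 or _b are one class to them, and where a whole thing is asked for, a point or a joint stands for the part that bears it (a point fixed in the world has none). Each returns a list of dicts, best first, with "confidence" (0 to 1); they miss things now and then, are a little off and sometimes report something else, mostly with a low value. They report only what shows in the picture. A call takes as long as a camera call. They do not tell look-alikes from the thing itself.
- optics.cut_out(camera, name): "region" (384x512 bool, what is visible of it) and "point" ([column, row] in pixels, amid what is visible of it).
The state is a dict: "t": time; "q": joint angles; "dq": joint speeds; "joint_torque": joint torques, N m; "tool_pos": TCP position; "orientation": TCP orientation; "force": force on the tool from outside, world axes, zero at the start; "wrist_torque": the same for the moment, N m; "opening": finger opening in m.
Only numpy, scipy, OpenCV 4.12 (cv2) and the standard library are available. Lean on these libraries where they do the work, as an engineer would, in place of code of your own. Each camera call takes 0.05 s, during which the arm holds its last target.

## Task

Open the square jar of fixings on the stores bench: set it upright, cap still on, all the way down into the square steel brace so that it cannot turn, then unscrew its tight cap anticlockwise until the thread lets go. Lift the cap straight up and finish while holding it in the gripper, level and centred over the jar's mouth with its lower edge about 1 to 4 cm clear above the rim, nothing else touching it and the jar still fully home in the brace. Leave everything else on the bench where it is.

Things in the scene. Friction and masses are not known exactly. Their poses are not given: they have to be found in the camera images.
- jar_center (a point): Centre of the white plastic jar's square body, 42.5 mm above its underside. Body 60 x 60 mm in plan, 85 mm high, faces square to this point's x and y axes; z up the jar. 0.25 to 0.47 kg. Stands free on the bench with its cap on (116 mm high in all), left or right of the robot, the brace on the other side; it can be lifted by the body or by the cap.
- jar_base (a point): Centre of the jar's underside, same axes as jar_center.
- jar_mouth (a point): Centre of the rim of the jar's neck, 107 mm above its underside, same axes. The round threaded neck, 39 mm across (47 mm over the thread), rises 22 mm from the flat top of the body.
- cap_center (a point): Centre (half-way up) of the jar's round aluminium cap: 57 mm diameter, 26 mm high, z up, a 2 mm high bar 44 mm long across its top along its x axis; 80 g. Screwed tight, its centre is 103 mm above the jar's underside, its lower edge 5 mm above the flat top of the body, and its x axis is along the jar's.
- cap_bottom (a point): Centre of the cap's lower edge, 13 mm below its centre, same axes. Anticlockwise from above (positive about z) undoes it: about 0.5 N m to turn, under a sprung seal pushing it up with some 20 N; it rises up to 3 mm, lets go after about 57 degrees, then lifts straight off. At about 95 degrees it meets a stop: 75 degrees is a good turn.
- brace_seat (a point): Centre of the floor of the brace's pocket, 8 mm above the bench; x and y along its sides, z up. Dark steel square pocket on a 130 x 130 mm base plate fixed to the bench: 63 x 63 mm inside, walls 12 mm thick and straight up to 50 mm above the bench, then a lead-in sloping outward at 45 degrees to 60 mm. The jar fits in any of four orientations and rests on this floor.
Not all that is in view belongs to the job. Leave any purple look-alike of the part that bears brace_seat alone.

How it is judged:
By the outcome, as a careful person would: the job done as asked, in the order asked, and still so for the second after the job is handed in, while the arm keeps its last pose, push and grip.
It also fails if it takes over 45 s, if anything falls off the work surface, if the arm or the gripper's body presses on something with over 40 N, if the wrist force passes 120 N, or if a joint passes its speed limit or range.

## Working session

There is one attempt and no reset: what is moved stays moved. The work goes in short steps, Python scripts to look and compute and a tool call to move; the robot and the scene stay as the last step left them, time stands still between calls to the robot, and variables do not carry over. Pictures are saved under pics/ and viewed, and the job is handed in when it is done.

Besides the shell and the picture viewer there is one more tool, called after "Call:" by a JSON object that holds its "name" and its "arguments", one argument or row to a line. send_rows: Moves the arm, as the interface text tells. Its arguments: {"type":"object","properties":{"targets":{"type":"array","items":{"type":"array"}},"newtons":{"type":"number"}},"required":["targets"]}

```bash
ls; mkdir -p pics; cat > h.py <<'E'
import numpy as np, cv2
from scipy.spatial.transform import Rotation as R
from plant import robot, optics, ticket
E
python3 - <<'E'
from h import *
s=robot.read_state()
for k,v in s.items(): print(k,np.round(v,4))
for n in("side","top"):
    c=optics.read_camera(n)
    cv2.imwrite(f'pics/{n}0.png',c["color"][:,:,::-1])
    print(n,c["K"],c["k1"],c["position"],c["orientation"])
    for nm in("jar_center","cap_center","brace_seat"):
        for d in optics.cut_out(n,nm): print(nm,d["confidence"],d["point"],d["region"].sum())
E
```

```text
pics
t 0.0
q [-1.2414  0.1312  1.4893 -0.      1.523  -0.0854]
dq [-0.0012  0.0007  0.0007 -0.0002  0.0012 -0.0006]
joint_torque [ 1.80000e-03 -5.59849e+01 -4.91757e+01  7.69000e-02  3.58000e-02
 -1.00000e-04]
tool_pos [ 0.2416 -0.5486  0.2176]
orientation [-3.0725e+00 -6.4650e-01  4.0000e-04]
force [-0.1704 -0.2321  0.0194]
wrist_torque [-0.0157  0.0042 -0.0213]
opening 0.0928
side [[461.5150475    0.         246.61218001]
 [  0.         461.5150475  190.2194385 ]
 [  0.           0.           1.        ]] 0.001682000239279807 [0.18721294 0.61358849 0.50808406] [ 0.26864615 -1.33853287 -2.41233002]
jar_center 0.87 [243.8, 150.0] 1256
cap_center 0.61 [241.8, 123.8] 505
brace_seat 0.71 [300.5, 315.0] 8160
brace_seat 0.62 [184.3, 271.4] 6321
top [[467.96095462   0.         260.50699079]
 [  0.         467.96095462 192.87877595]
 [  0.           0.           1.        ]] -0.04304240519246736 [0.31528952 0.01809789 1.02792054] [ 0.09829301 -0.14488852 -1.56705809]
jar_center 0.84 [356.1, 155.1] 431
cap_center 0.82 [371.8, 140.1] 672
cap_center 0.17 [185.1, 182.3] 3500
brace_seat 0.87 [185.7, 181.7] 3459
brace_seat 0.65 [177.1, 270.2] 3671
```

View pics/side0.png

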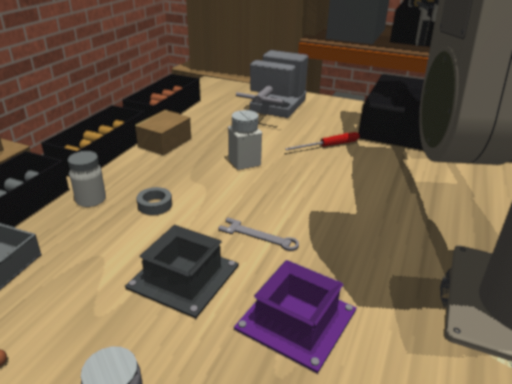

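View pics/top0.png

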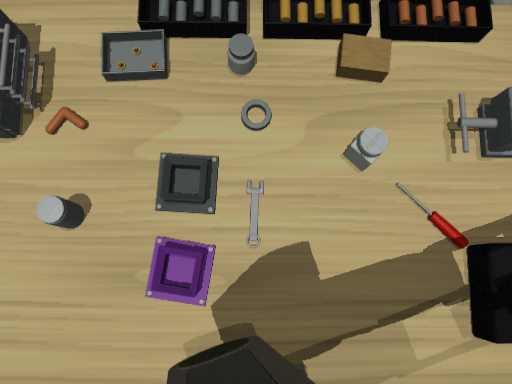

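```bash
python3 - <<'E'
from h import *
a=cv2.imread('pics/side0.png');b=cv2.imread('pics/top0.png')
f=lambda im,x,y,w,h,s:cv2.resize(im[y:y+h,x:x+w],None,fx=s,fy=s,interpolation=cv2.INTER_NEAREST)
def box(im,n,k):return cv2.imwrite(n,im)
r1=np.hstack([cv2.resize(f(b,335,115,65,65,1),(390,390),interpolation=0),cv2.resize(f(b,150,145,75,75,1),(390,390),interpolation=0)])
cv2.imwrite('pics/cropt.png',r1)
r1=np.hstack([cv2.resize(f(a,213,100,65,75,1),(338,390),interpolation=0),cv2.resize(f(a,120,220,125,100,1),(450,360),interpolation=0)]) if 0 else np.hstack([cv2.resize(f(a,213,100,65,75,1),(338,390),interpolation=0),cv2.resize(f(a,120,220,120,104,1),(450,390),interpolation=0)])
cv2.imwrite('pics/crops.png',r1)
E
```

```text
(no output)
```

View pics/cropt.png

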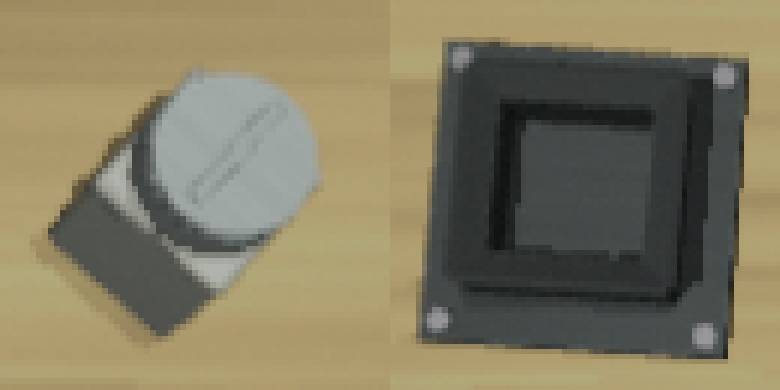

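View pics/crops.png

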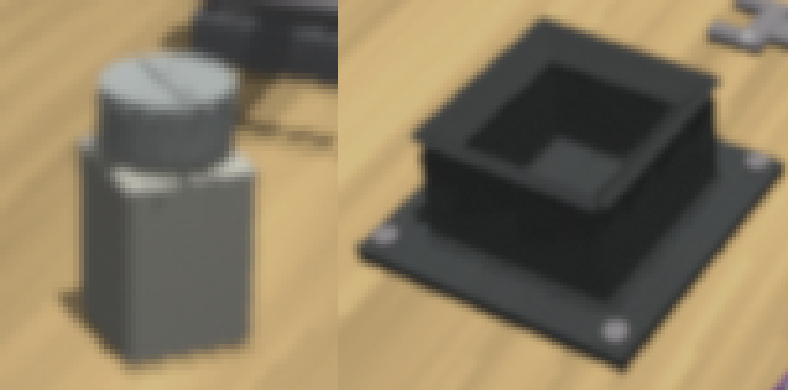

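```bash
cat >> h.py <<'E'
CAM={}
CAM['side']=(np.array([[461.5150475,0,246.61218001],[0,461.5150475,190.2194385],[0,0,1]]),0.001682,np.array([0.18721294,0.61358849,0.50808406]),R.from_rotvec([0.26864615,-1.33853287,-2.41233002]))
CAM['top']=(np.array([[467.96095462,0,260.50699079],[0,467.96095462,192.87877595],[0,0,1]]),-0.0430424,np.array([0.31528952,0.01809789,1.02792054]),R.from_rotvec([0.09829301,-0.14488852,-1.56705809]))
def proj(n,P):
    K,k1,p,o=CAM[n]; c=o.inv().apply(np.atleast_2d(P)-p)
    u=np.c_[c[:,0],-c[:,1]]/(-c[:,2:]); u=u*(1+k1*(u**2).sum(1,keepdims=True))
    return u*K[0,0]+K[:2,2]
def ray(n,uv,z):
    K,k1,p,o=CAM[n]; u=(np.array(uv)-K[:2,2])/K[0,0]; v=u.copy()
    for _ in range(5): v=u/(1+k1*(v@v))
    d=o.apply([v[0],-v[1],-1]); return p+d*(z-p[2])/d[2]
E
cat > fit.py <<'E'
from h import *
from scipy.optimize import least_squares
def fit(obs,x0):
    # obs: (cam,u,v,half,z); half=None center point
    def loc(p,cam,u,v,h,z):
        c,s=np.cos(p[2]),np.sin(p[2]);M=np.array([[c,-s],[s,c]])
        L=np.array([[1,1],[1,-1],[-1,-1],[-1,1]])*h if h else np.zeros((1,2))
        pts=np.c_[L@M.T+p[:2],np.full(len(L),z)]
        e=proj(cam,pts)-[u,v]; return e[np.argmin((e**2).sum(1))]
    f=lambda p:np.concatenate([loc(p,*o) for o in obs])
    b=min((least_squares(f,[x0[0],x0[1],a],loss='soft_l1') for a in np.radians([0,20,40,60,80])),key=lambda r:r.cost)
    return b.x,f(b.x).reshape(-1,2)
T=lambda x,y:(335+x/6-.5,115+y/6-.5)
B=lambda x,y:(150+(x-390)/5.2-.5,145+y/5.2-.5)
S=lambda x,y:(213+x/5.2-.5,100+y/5.2-.5)
SB=lambda x,y:(120+(x-338)/3.75-.5,220+y/3.75-.5)
jar=[('top',*T(50,235),.03,0),('top',*T(163,337),.03,0),('top',*T(95,180),.03,.085),('top',*T(215,290),.03,.085),('top',*T(320,185),.03,.085),('top',*T(197,70),.03,.085),('top',*T(234,157),None,.116),
('side',*S(128,362),.03,0),('side',*S(248,345),.03,0),('side',*S(80,325),.03,0),('side',*S(254,170),.03,.085),('side',*S(80,145),.03,.085),('side',*S(122,195),.03,.085),('side',*S(169,82),None,.116)]
br=[('top',*B(x,y),.065,.008) for x,y in((445,41),(748,60),(726,357),(418,342))]+[('side',*SB(x,y),.065,.008) for x,y in((358,245),(782,165),(624,355))]+[('side',*SB(x,y),.0315,.05) for x,y in((549,65),(470,140),(668,105),(590,183))]
for nm,o,z in(('jar',jar,.116),('br',br,.008)):
    for cam in('top','side'):
        oo=[q for q in o if q[0]==cam]
        p,e=fit(oo,ray(cam,oo[-1][1:3],z)[:2]); print(nm,cam,p,np.degrees(p[2])%90)
    p,e=fit(o,p[:2]); print(nm,'both',np.round(p,4),np.degrees(p[2])%90); print(np.round(e,1).tolist())
E
python3 fit.py
```

```text
jar top [ 0.56615851 -0.23886953  0.80318385] 46.01904450138109
jar side [ 0.56271467 -0.23481267  0.79261539] 45.41351663950258
jar both [ 0.5651 -0.2385  0.7944] 45.5136294253876
[[-1.6, 0.7], [-1.1, 1.9], [-1.0, 0.3], [0.1, 1.7], [1.5, -0.6], [1.1, -1.0], [-0.1, 0.2], [-0.9, 1.2], [0.8, -0.1], [-0.7, -3.6], [0.8, -0.8], [-1.1, -2.7], [0.2, -1.5], [-0.7, -0.5]]
br top [ 0.49692093  0.15010189 -0.05586278] 86.79929826885872
br side [0.49695141 0.14905879 1.51333556] 86.70774063041222
br both [0.4968 0.1496 1.5139] 86.7418756506962
[[0.2, -0.1], [0.2, -0.3], [0.4, 0.5], [0.1, -0.0], [-1.4, 0.0], [0.5, -2.0], [-0.3, 0.8], [0.1, -1.7], [-2.7, 1.0], [1.9, -0.7], [0.4, 2.8]]
```

```bash
cat > go.py <<'E'
from h import *
import sys
def st():
    s=robot.read_state(); Rm=R.from_rotvec(s["orientation"]).as_matrix()
    th=np.degrees(np.arctan2(Rm[1,0],Rm[0,0]))
    print('t',round(s["t"],2),'tcp',np.round(s["tool_pos"],4),'yaw %.2f tilt %.2f'%(th,np.degrees(np.arccos(-Rm[2,2]))),'F',np.round(s["force"],1),'M',np.round(s["wrist_torque"],2),'open',round(s["opening"],4),'q',np.round(s["q"],2))
    return s,Rm,th
s,Rm,th=st()
if len(sys.argv)>4:
    x,y,z,yaw=map(float,sys.argv[1:5]); d=Rm.T@(np.array([x,y,z])-s["tool_pos"])*1000
    print('shift in tool mm',np.round(d,1),'tool turn rad',round(-np.radians((yaw-th+180)%360-180),3))
E
python3 go.py 0.566 -0.239 0.2 46
```

```text
t 0.4 tcp [ 0.2418 -0.549   0.2185] yaw 23.77 tilt 0.01 F [-0.   0.9  0.3] M [-0.03  0.03 -0.06] open 0.0925 q [-1.24  0.13  1.49  0.    1.52 -0.09]
shift in tool mm [ 421.6 -153.1   18.6] tool turn rad -0.388
```

Call:
{"name": "send_rows", "arguments": {
  "targets": [
    [1, [42, -15, 1], 0],
    [1, [42, -15, 1], 0],
    [1, [42, -15, 2], 0],
    [1, [42, -15, 2], 0],
    [1, [42, -15, 2], 0],
    [1, [42, -15, 2], 0],
    [1, [42, -15, 2], 0],
    [1, [42, -16, 2], 0],
    [1, [42, -16, 2], 0],
    [1, [42, -16, 2], -0.128],
    [1, [0, 0, 0], -0.13],
    [1, [0, 0, 0], -0.13]
  ],
  "newtons": 30
}}

```text
t: 1.6
tool_pos: [0.5655, -0.2382, 0.2003]
orientation: [-2.886, -1.239, 0.0]
force: [0.1, 0.2, -0.2]
opening: 0.0931
```

```bash
python3 go.py 0.566 -0.239 0.09 46; python3 - <<'E'
from h import *
for n in("side","top"):
    c=optics.read_camera(n); cv2.imwrite(f'pics/{n}1.png',c["color"][:,:,::-1])
a=cv2.imread('pics/side1.png')[60:200,180:340];b=cv2.imread('pics/top1.png')[80:220,280:440]
cv2.imwrite('pics/c1.png',cv2.resize(np.hstack([a,b]),None,fx=2.4,fy=2.4))
E
```

```text
t 1.6 tcp [ 0.5655 -0.2382  0.2003] yaw 46.47 tilt 0.03 F [ 0.1  0.2 -0.2] M [-0.01  0.02  0.02] open 0.0931 q [-0.48  0.18  1.47  0.    1.49  0.28]
shift in tool mm [ -0.3   1.  110.3] tool turn rad 0.008
```

View pics/c1.png

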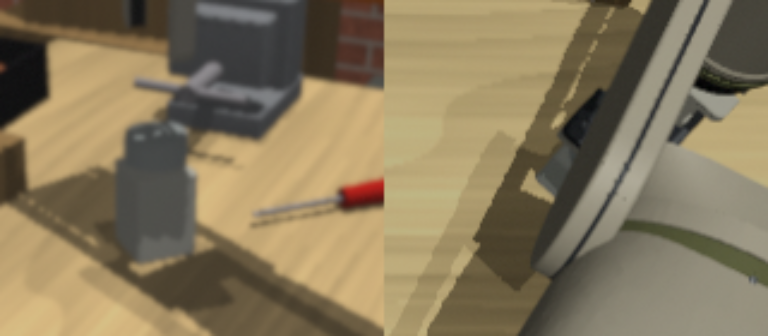

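```bash
python3 - <<'E'
from h import *
print(proj('side',[.5655,-.238,.2]),proj('side',[.5655,-.238,.116]))
E
```

```text
[[244.40439851  76.87527859]] [[244.05600451 114.86863895]]
```

View pics/side1.png

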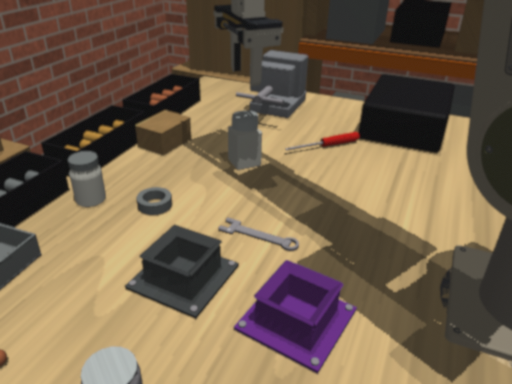

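```bash
python3 - <<'E'
from h import *
t=np.radians(46.5);y=np.array([np.sin(t),-np.cos(t),0]);p=np.array([.5655,-.2382,.2003])
a=cv2.imread('pics/side1.png')
for k in(-.055,0,.055):
    u=proj('side',p+k*y)[0];print(k,u)
    cv2.circle(a,tuple(int(round(v)) for v in u),1,(0,0,255),-1)
cv2.imwrite('pics/c2.png',cv2.resize(a[0:140,190:330],None,fx=4,fy=4,interpolation=0))
E
```

```text
-0.055 [255.06517247  85.14050224]
0 [244.44528125  76.70503539]
0.055 [234.73965085  68.99548957]
```

View pics/c2.png

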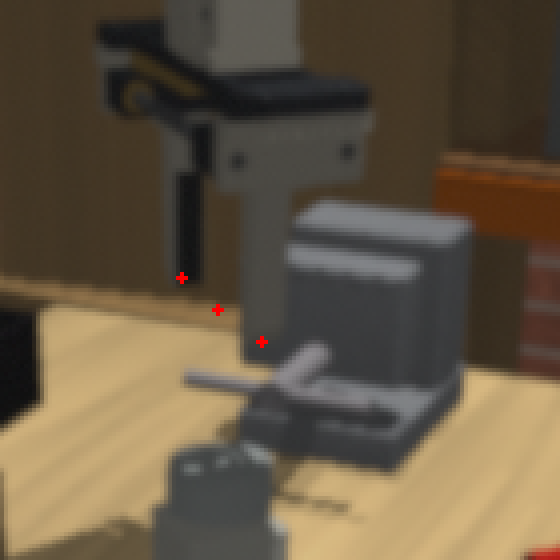

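Call:
{"name": "send_rows", "arguments": {
  "targets": [
    [1, [0, 1, 30], 0.008],
    [1, [0, 0, 30], 0],
    [1, [0, 0, 30], 0],
    [1, [0, 0, 15], 0],
    [1, [0, 0, 5], 0],
    [1, [0, 0, 0], 0]
  ]
}}

```text
t: 2.3
tool_pos: [0.5651, -0.2407, 0.0907]
orientation: [-2.897, -1.213, 0.0]
force: [0.5, 0.2, 0.9]
opening: 0.093
```

```bash
python3 go.py 0.566 -0.239 0.09 46; python3 - <<'E'
from h import *
c=optics.read_camera("side"); cv2.imwrite('pics/side3.png',c["color"][:,:,::-1])
a=cv2.imread('pics/side3.png')[50:190,180:320]
cv2.imwrite('pics/c3.png',cv2.resize(a,None,fx=4,fy=4))
E
```

```text
t 2.3 tcp [ 0.5651 -0.2407  0.0907] yaw 45.44 tilt 0.03 F [0.5 0.2 0.9] M [-0.04 -0.09  0.02] open 0.093 q [-0.49  0.26  1.58  0.    1.3   0.29]
shift in tool mm [ 1.8 -0.6  0.7] tool turn rad -0.01
```

View pics/c3.png

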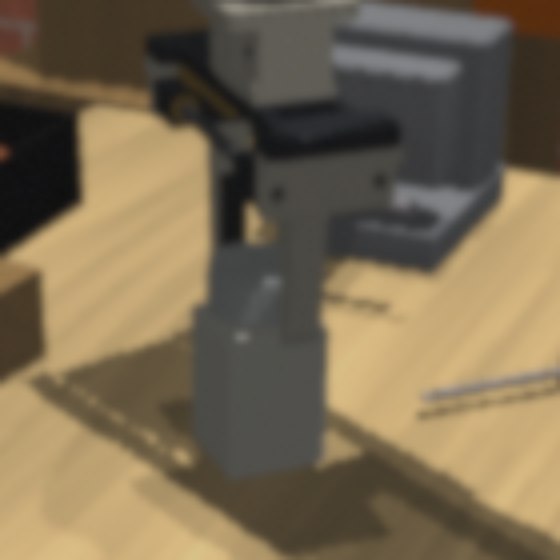

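```bash
python3 - <<'E'
from h import *
t=np.radians(45.8);y=np.array([np.sin(t),-np.cos(t),0]);x=np.array([np.cos(t),np.sin(t),0]);p=np.array([.5653,-.240,.0905])
f=lambda P:(proj('side',P)[0]-[180,50])*4
for l in(-.01,0,.01): print(l,f(p-.064*y+l*x),f(p-.0465*y+l*x))
c=np.array([.566,-.239,.116])
print([f(c+.03*(i*x+j*y)-[0,0,.031]).round() for i,j in((1,1),(1,-1),(-1,-1),(-1,1))])
E
```

```text
-0.01 [320.60196821 346.18243304] [307.53709177 332.81203766]
0 [302.99127612 349.09341788] [290.13071041 335.63804014]
0.01 [285.26249151 352.02385764] [272.60924102 338.48265904]
[array([186., 298.]), array([224., 342.]), array([327., 325.]), array([285., 283.])]
```

Call:
{"name": "send_rows", "arguments": {
  "targets": [
    [-1, [0, 0, 0], 0],
    [-1, [0, 0, 0], 0],
    [-1, [0, 0, 0], 0],
    [-1, [0, 0, 0], 0],
    [-1, [0, 0, 0], 0],
    [-1, [0, 0, 0], 0],
    [-1, [0, 0, 0], 0],
    [-1, [0, 0, 0], 0]
  ],
  "newtons": 35
}}

```text
t: 3.15
tool_pos: [0.5655, -0.2407, 0.0908]
orientation: [2.896, 1.216, 0.0]
force: [0.9, -1.1, 1.2]
opening: 0.0568
```

```bash
python3 go.py 0.566 -0.239 0.09 46
```

```text
t 3.15 tcp [ 0.5655 -0.2407  0.0908] yaw 45.53 tilt 0.03 F [ 0.9 -1.1  1.2] M [-0.22 -0.22  0.03] open 0.0568 q [-0.49  0.26  1.58 -0.    1.3   0.29]
shift in tool mm [ 1.6 -0.8  0.8] tool turn rad -0.008
```

Gripped at 57 mm, which matches the cap. Lift.

Call:
{"name": "send_rows", "arguments": {
  "targets": [
    [-1, [0, 0, -5], 0],
    [-1, [0, 0, -15], 0],
    [-1, [0, 0, -30], 0],
    [-1, [0, 0, -30], 0],
    [-1, [0, 0, -25], 0],
    [-1, [0, 0, -15], 0],
    [-1, [0, 0, 0], 0]
  ]
}}

```text
t: 3.85
tool_pos: [0.5666, -0.2411, 0.214]
orientation: [2.893, 1.215, 0.005]
force: [-0.1, 0.0, -5.1]
opening: 0.0566
```

```bash
python3 go.py 0.4967 0.1498 0.2 86.7;  python3 - <<'E'
from h import *
c=optics.read_camera("side"); cv2.imwrite('pics/side4.png',c["color"][:,:,::-1])
a=cv2.imread('pics/side4.png')[0:190,150:340]
cv2.imwrite('pics/c4.png',cv2.resize(a,None,fx=3,fy=3))
E
```

```text
t 3.85 tcp [ 0.5666 -0.2411  0.214 ] yaw 45.54 tilt 0.27 F [-0.1  0.  -5.1] M [-0.05 -0.06  0.08] open 0.0566 q [-0.49  0.17  1.45  0.    1.51  0.29]
shift in tool mm [ 230.1 -323.7   12.8] tool turn rad -0.718
```

View pics/c4.png

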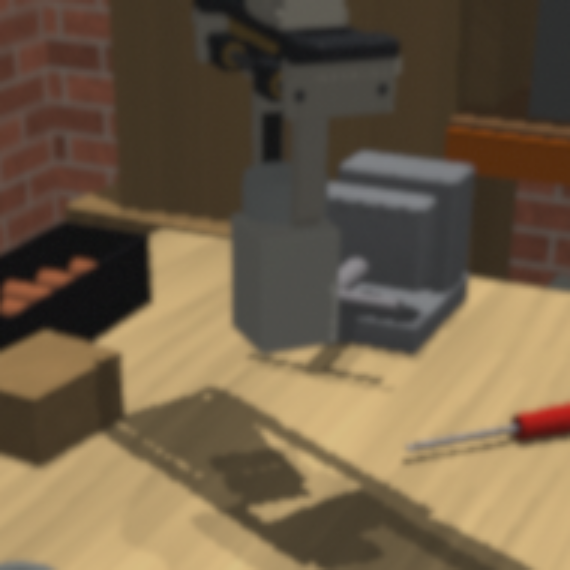

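Call:
{"name": "send_rows", "arguments": {
  "targets": [
    [-1, [10, -14, 0], 0],
    [-1, [18, -25, 0], 0],
    [-1, [24, -34, 0], 0],
    [-1, [25, -35, 0], 0],
    [-1, [25, -35, 0], 0],
    [-1, [25, -35, 0], 0],
    [-1, [25, -35, 0], 0],
    [-1, [25, -35, 0], 0],
    [-1, [24, -34, 0], 0],
    [-1, [18, -26, 0], 0],
    [-1, [11, -16, 0], 0],
    [-1, [0, 0, 0], 0]
  ]
}}

```text
t: 5.1
tool_pos: [0.4927, 0.1534, 0.2084]
orientation: [-2.893, -1.22, 0.005]
force: [0.9, -0.6, -5.6]
opening: 0.0567
```

Call:
{"name": "send_rows", "arguments": {
  "targets": [
    [-1, [0, 0, 0], -0.06],
    [-1, [0, 0, 0], -0.12],
    [-1, [0, 0, 0], -0.12],
    [-1, [0, 0, 0], -0.12],
    [-1, [0, 0, 0], -0.12],
    [-1, [0, 0, 0], -0.12],
    [-1, [0, 0, 0], -0.058],
    [-1, [0, 0, 0], 0]
  ]
}}

```text
t: 5.9
tool_pos: [0.4941, 0.1499, 0.209]
orientation: [-2.284, -2.156, 0.004]
force: [-0.3, -0.2, -4.1]
opening: 0.0563
```

```bash
python3 go.py 0.4967 0.1498 0.2 86.7;  python3 - <<'E'
from h import *
for n in("side","top"):
    c=optics.read_camera(n); cv2.imwrite(f'pics/{n}5.png',c["color"][:,:,::-1])
a=cv2.imread('pics/side5.png')[130:330,100:280]
b=cv2.imread('pics/top5.png')[100:300,90:290]
cv2.imwrite('pics/c5.png',cv2.resize(a,None,fx=3,fy=3,interpolation=0))
cv2.imwrite('pics/d5.png',cv2.resize(b,None,fx=3,fy=3,interpolation=0))
E
```

```text
t 5.9 tcp [0.4941 0.1499 0.209 ] yaw 86.70 tilt 0.16 F [-0.3 -0.2 -4.1] M [-0.01 -0.03 -0.02] open 0.0563 q [ 0.2  -0.09  1.73 -0.    1.51  0.25]
shift in tool mm [0.  2.6 9. ] tool turn rad -0.0
```

View pics/c5.png

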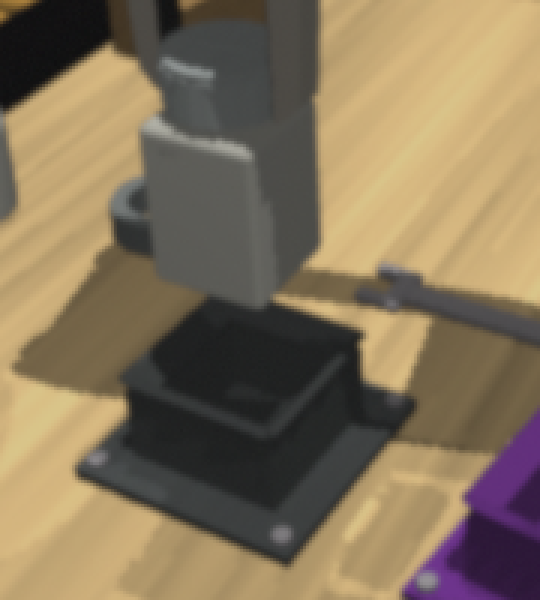

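View pics/d5.png

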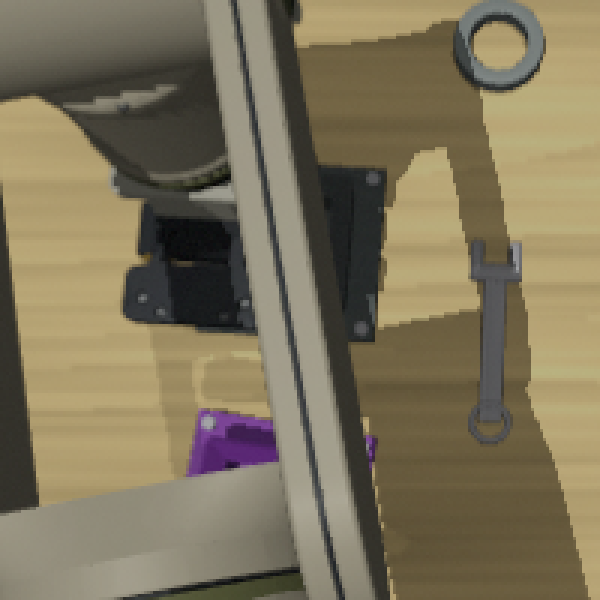

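```bash
cat > ov.py <<'E'
from h import *
def ov(im,x,y,yaw,zb,cam='side',h=.03,z0=0,z1=.085,col=(0,0,255),off=(100,130),s=3):
    t=np.radians(yaw);M=np.array([[np.cos(t),-np.sin(t)],[np.sin(t),np.cos(t)]])
    L=np.array([[1,1],[1,-1],[-1,-1],[-1,1]])*h@M.T+[x,y]
    g=lambda z:((proj(cam,np.c_[L,np.full(4,z)])-off+.5)*s).round().astype(np.int32)
    a,b=g(zb+z0),g(zb+z1)
    cv2.polylines(im,[a],True,col,1);cv2.polylines(im,[b],True,col,1)
    for i in range(4): cv2.line(im,tuple(map(int,a[i])),tuple(map(int,b[i])),col,1)
E
python3 - <<'E'
from ov import *
a=cv2.imread('pics/c5.png')
ov(a,.495,.150,-3.3,.118)
ov(a,.4967,.1498,-3.3,0,h=.065,z0=0,z1=.008,col=(0,255,0))
ov(a,.4967,.1498,-3.3,0,h=.0315,z0=.05,z1=.05,col=(0,255,255))
cv2.imwrite('pics/e5.png',a)
E
```

```text
(no output)
```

View pics/e5.png

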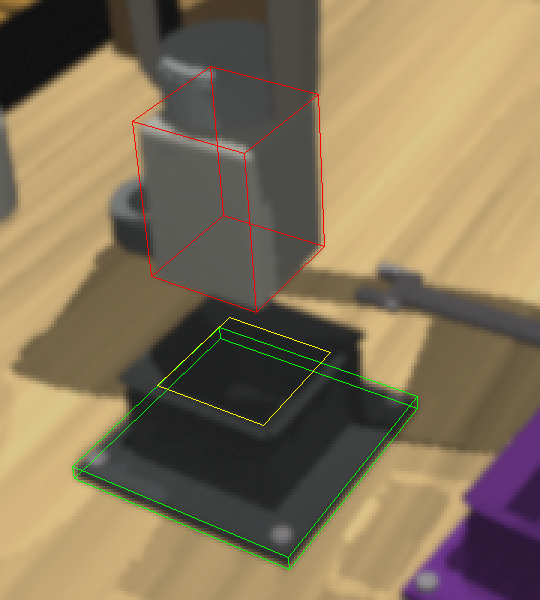

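```bash
python3 - <<'E'
from h import *
a=cv2.imread('pics/side5.png')[155:240,140:215]
a=cv2.convertScaleAbs(a,alpha=1.5,beta=0)
cv2.imwrite('pics/f5.png',cv2.resize(a,None,fx=7,fy=7,interpolation=0))
E
```

```text
(no output)
```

View pics/f5.png

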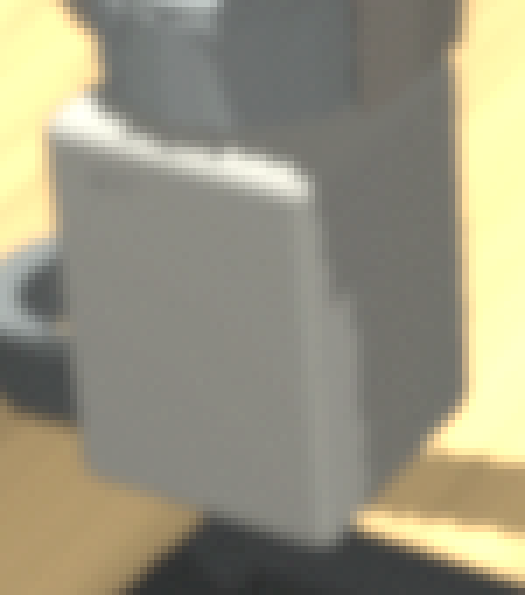

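```bash
python3 - <<'E'
from h import *
from scipy.optimize import least_squares
S=lambda x,y:np.array((140+x/7-.5,155+y/7-.5))
# corners in yaw~-3 local: pred: left=?, determine by nearest at start
obs=[(50,116,1),(85,474,0),(328,545,0),(305,178,1),(466,398,0),(457,70,1)]
def f(p,h=.03,out=False):
    t=p[2];M=np.array([[np.cos(t),-np.sin(t)],[np.sin(t),np.cos(t)]])
    L=np.array([[1,1],[1,-1],[-1,-1],[-1,1]])*h@M.T+p[:2];r=[]
    for x,y,k in obs:
        e=proj('side',np.c_[L,np.full(4,p[3]+k*.085)])-S(x,y);r.append(e[np.argmin((e**2).sum(1))])
    return np.concatenate(r)
for h in(.03,.029,.028):
    r=least_squares(f,[.495,.15,-.057,.118],kwargs=dict(h=h));print(h,r.x.round(4),np.degrees(r.x[2]),r.cost,r.fun.reshape(-1,2).round(1).tolist())
    print(np.sqrt(np.diag(np.linalg.inv(r.jac.T@r.jac))))
E
```

```text
0.03 [ 0.5084  0.1277 -0.0259  0.1003] -1.4834513628327628 4.8708342306827275 [[-0.6, 0.9], [0.3, -0.9], [-0.0, -0.2], [-0.4, 2.0], [0.7, -0.4], [0.0, -1.7]]
[0.00370562 0.00559908 0.02090532 0.00427884]
0.029 [ 0.5029  0.1359 -0.0273  0.1063] -1.5645362193516696 3.7865809216037456 [[-0.1, 0.5], [0.9, -0.4], [-0.1, 0.0], [-0.5, 1.4], [0.4, 0.3], [-0.4, -1.9]]
[0.00364332 0.00550499 0.02127485 0.0042059 ]
0.028 [ 0.4976  0.1439 -0.0288  0.112 ] -1.6509066831922876 4.852462819753536 [[0.4, 0.1], [1.5, -0.0], [-0.2, 0.3], [-0.7, 0.8], [-0.0, 0.9], [-0.9, -2.1]]
[0.00358417 0.00541568 0.02168378 0.00413662]
```

Call:
{"name": "send_rows", "arguments": {
  "targets": [
    [-1, [0, 2, 0], 0.015],
    [-1, [0, 0, 15], 0],
    [-1, [0, 0, 20], 0],
    [-1, [0, 0, 15], 0],
    [-1, [0, 0, 5], 0],
    [-1, [0, 0, 0], 0],
    [-1, [0, 0, 0], 0]
  ]
}}

```text
t: 6.7
tool_pos: [0.4974, 0.1505, 0.1561]
orientation: [2.301, 2.139, 0.001]
force: [0.3, -0.4, -4.7]
opening: 0.0566
```

```bash
python3 go.py 0.4967 0.1498 0.0985 86.7;  python3 - <<'E'
from ov import *
c=optics.read_camera("side"); cv2.imwrite('pics/side6.png',c["color"][:,:,::-1])
a=cv2.imread('pics/side6.png')[150:330,110:270]
a=cv2.convertScaleAbs(a,alpha=1.6,beta=10)
a=cv2.resize(a,None,fx=3.3,fy=3.3,interpolation=0)
cv2.imwrite('pics/c6.png',a)
E
```

```text
t 6.7 tcp [0.4974 0.1505 0.1561] yaw 85.81 tilt 0.04 F [ 0.3 -0.4 -4.7] M [-0.04 -0.05 -0.  ] open 0.0566 q [ 0.2  -0.05  1.79 -0.    1.4   0.27]
shift in tool mm [-0.8 -0.7 57.6] tool turn rad -0.016
```

View pics/c6.png

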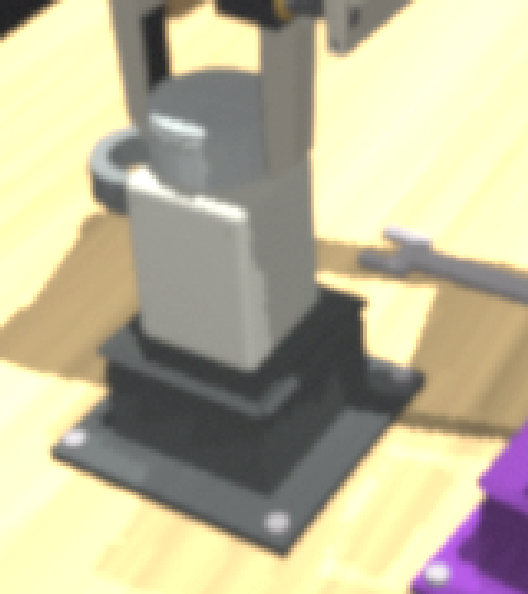

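Call:
{"name": "send_rows", "arguments": {
  "targets": [
    [-1, [0, 0, 4], 0],
    [-1, [0, 0, 4], 0],
    [-1, [0, 0, 4], 0],
    [-1, [0, 0, 3], 0],
    [-1, [0, 0, 3], 0],
    [-1, [0, 0, 2], 0],
    [-1, [0, 0, 0], 0]
  ]
}}

```text
t: 7.45
tool_pos: [0.4991, 0.1498, 0.1395]
orientation: [2.298, 2.136, 0.005]
force: [-6.4, -6.3, 19.9]
opening: 0.0566
```

```bash
python3 go.py 0.4967 0.1498 0.0985 86.7
```

```text
t 7.45 tcp [0.4991 0.1498 0.1395] yaw 85.80 tilt 0.28 F [-6.4 -6.3 19.9] M [-1.08  1.25  0.13] open 0.0566 q [ 0.19 -0.04  1.81 -0.    1.37  0.27]
shift in tool mm [-0.2 -2.6 40.9] tool turn rad -0.016
```

Call:
{"name": "send_rows", "arguments": {
  "targets": [
    [-1, [0, 0, -2], 0],
    [-1, [-1, -1.5, 0], 0],
    [-1, [0, 0, 0], 0]
  ]
}}

```text
t: 7.75
tool_pos: [0.4972, 0.1494, 0.1401]
orientation: [2.299, 2.137, 0.005]
force: [-1.6, -3.0, 8.6]
opening: 0.0568
```

```bash
python3 go.py 0.4967 0.1498 0.0985 86.7;python3 - <<'E'
from ov import *
c=optics.read_camera("side"); cv2.imwrite('pics/side7.png',c["color"][:,:,::-1])
a=cv2.imread('pics/side7.png')[150:330,110:270]
a=cv2.convertScaleAbs(a,alpha=1.6,beta=10)
a=cv2.resize(a,None,fx=3.3,fy=3.3,interpolation=0)
cv2.imwrite('pics/c7.png',a)
E
```

```text
t 7.75 tcp [0.4972 0.1494 0.1401] yaw 85.80 tilt 0.24 F [-1.6 -3.   8.6] M [-0.43  0.31  0.04] open 0.0568 q [ 0.19 -0.04  1.81 -0.    1.37  0.27]
shift in tool mm [ 0.4 -0.7 41.6] tool turn rad -0.016
```

View pics/c7.png

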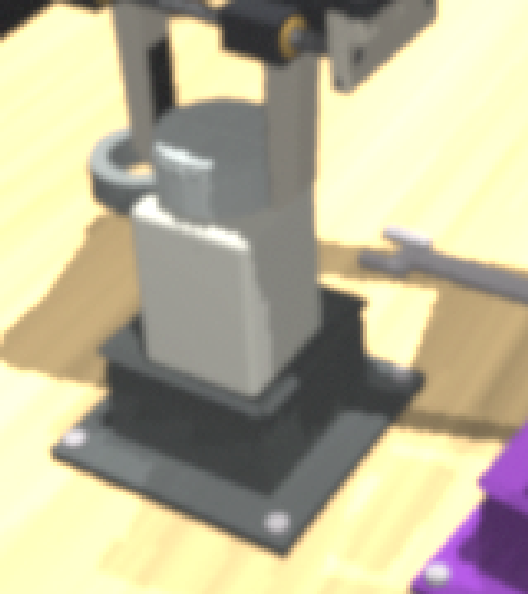

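Call:
{"name": "send_rows", "arguments": {
  "targets": [
    [-1, [-1.5, -0.7, 0], 0],
    [-1, [0, 0, 1], 0],
    [-1, [0, 0, 1], 0],
    [-1, [0, 0, 0], 0]
  ]
}}

```text
t: 8.2
tool_pos: [0.497, 0.1479, 0.1391]
orientation: [2.299, 2.136, 0.006]
force: [-3.8, -5.1, 15.6]
opening: 0.0564
```

```bash
python3 go.py 0.4967 0.1498 0.0985 86.7
```

```text
t 8.2 tcp [0.497  0.1479 0.1391] yaw 85.80 tilt 0.31 F [-3.8 -5.1 15.6] M [-0.57  0.56  0.02] open 0.0564 q [ 0.19 -0.04  1.81 -0.    1.37  0.26]
shift in tool mm [ 1.9 -0.7 40.6] tool turn rad -0.016
```

Call:
{"name": "send_rows", "arguments": {
  "targets": [
    [-1, [-1, -1.5, 0], 0],
    [-1, [0, 0, 0], 0]
  ]
}}

```text
t: 8.4
tool_pos: [0.4946, 0.1472, 0.137]
orientation: [2.3, 2.137, 0.005]
force: [2.9, -0.6, -3.0]
opening: 0.0568
```

```bash
python3 go.py 0.4967 0.1498 0.0985 86.7
```

```text
t 8.4 tcp [0.4946 0.1472 0.137 ] yaw 85.80 tilt 0.21 F [ 2.9 -0.6 -3. ] M [-0.06 -1.01 -0.08] open 0.0568 q [ 0.19 -0.05  1.82 -0.    1.36  0.26]
shift in tool mm [ 2.7  1.7 38.5] tool turn rad -0.016
```

Call:
{"name": "send_rows", "arguments": {
  "targets": [
    [-1, [0, 0.3, 2], 0],
    [-1, [0, 0, 2], 0],
    [-1, [0, 0, 2], 0],
    [-1, [0, 0, 0], 0]
  ]
}}

```text
t: 8.8
tool_pos: [0.4937, 0.1472, 0.1292]
orientation: [2.301, 2.139, 0.0]
force: [4.3, 0.4, -4.1]
opening: 0.0566
```

```bash
python3 go.py 0.4967 0.1498 0.0985 86.7
```

```text
t 8.8 tcp [0.4937 0.1472 0.1292] yaw 85.81 tilt 0.02 F [ 4.3  0.4 -4.1] M [ 0.06 -1.44 -0.11] open 0.0566 q [ 0.19 -0.04  1.83 -0.    1.35  0.26]
shift in tool mm [ 2.8  2.7 30.7] tool turn rad -0.015
```

Call:
{"name": "send_rows", "arguments": {
  "targets": [
    [-1, [0, 0.8, 3], 0],
    [-1, [0, 0.2, 4], 0],
    [-1, [0, 0, 4], 0],
    [-1, [0, 0, 4], 0],
    [-1, [0, 0, 4], 0],
    [-1, [0, 0, 0], 0]
  ]
}}

```text
t: 9.4
tool_pos: [0.4943, 0.1471, 0.1098]
orientation: [-2.301, -2.139, 0.0]
force: [5.3, 0.4, -4.8]
opening: 0.0567
```

```bash
python3 go.py 0.4967 0.1498 0.0985 86.7
```

```text
t 9.4 tcp [0.4943 0.1471 0.1098] yaw 85.81 tilt 0.02 F [ 5.3  0.4 -4.8] M [ 0.1  -1.43 -0.17] open 0.0567 q [ 0.19 -0.02  1.84  0.    1.31  0.26]
shift in tool mm [ 2.9  2.2 11.3] tool turn rad -0.016
```

Call:
{"name": "send_rows", "arguments": {
  "targets": [
    [-1, [0, 1, 3], 0],
    [-1, [0, 0, 3], 0],
    [-1, [0, 0, 2], 0],
    [-1, [0, 0, 1], 0],
    [-1, [0, 0, 1], 0],
    [-1, [0, 0, 1], 0],
    [-1, [0, 0, 0], 0]
  ]
}}

```text
t: 10.1
tool_pos: [0.4953, 0.1471, 0.0994]
orientation: [-2.301, -2.139, 0.0]
force: [3.1, 0.2, -3.2]
opening: 0.0569
```

```bash
python3 go.py 0.4967 0.1498 0.0985 86.7
```

```text
t 10.1 tcp [0.4953 0.1471 0.0994] yaw 85.82 tilt 0.02 F [ 3.1  0.2 -3.2] M [-0.03 -0.87 -0.13] open 0.0569 q [ 0.19 -0.    1.85  0.    1.29  0.26]
shift in tool mm [2.8 1.2 0.9] tool turn rad -0.015
```

Call:
{"name": "send_rows", "arguments": {
  "targets": [
    [-1, [0, 0.8, 1], 0],
    [-1, [0, 0, 1], 0],
    [-1, [0, 0, 1], 0],
    [-1, [0, 0, 0], 0]
  ]
}}

```text
t: 10.5
tool_pos: [0.4966, 0.1475, 0.0984]
orientation: [2.301, 2.139, 0.002]
force: [-4.0, 1.2, 11.3]
opening: 0.0568
```

```bash
python3 go.py 0.4967 0.1498 0.0985 86.7
```

```text
t 10.5 tcp [0.4966 0.1475 0.0984] yaw 85.83 tilt 0.06 F [-4.   1.2 11.3] M [ 0.04  0.61 -0.03] open 0.0568 q [ 0.19 -0.    1.85  0.    1.29  0.26]
shift in tool mm [ 2.3 -0.1 -0.1] tool turn rad -0.015
```

Call:
{"name": "send_rows", "arguments": {
  "targets": [
    [0.6, [0, 0, 0], 0],
    [0.6, [0, 0, 0], 0],
    [0.6, [0, 0, 0], 0],
    [0.6, [0, 0, 0], 0],
    [0.6, [2, 0, -2], 0],
    [0.6, [0, 0, 0], 0]
  ]
}}

```text
t: 11.1
tool_pos: [0.4965, 0.1492, 0.0988]
orientation: [2.301, 2.139, 0.0]
force: [-0.0, -0.6, 0.2]
opening: 0.0743
```

```bash
python3 go.py 0.4967 0.1498 0.0985 86.7; python3 - <<'E'
from ov import *
c=optics.read_camera("side"); cv2.imwrite('pics/side8.png',c["color"][:,:,::-1])
a=cv2.imread('pics/side8.png')[150:330,110:270]
a=cv2.convertScaleAbs(a,alpha=1.6,beta=10)
a=cv2.resize(a,None,fx=3,fy=3,interpolation=0)
b=a.copy()
ov(b,.4967,.1498,-3.3,.008,off=(110,150),s=3)
th=np.linspace(0,2*np.pi,60)
for z in(.098,.124):
    p=proj('side',np.c_[.4967+.0285*np.cos(th),.1498+.0285*np.sin(th),np.full(60,z)])
    cv2.polylines(b,[((p-[110,150]+.5)*3).round().astype(np.int32)],True,(0,160,0),1)
cv2.imwrite('pics/c8.png',np.hstack([a,b])[:,:800] if 0 else cv2.resize(np.hstack([a,b]),(800,450)))
E
```

```text
t 11.1 tcp [0.4965 0.1492 0.0988] yaw 85.82 tilt 0.01 F [-0.  -0.6  0.2] M [-0.   -0.08  0.07] open 0.0743 q [0.19 0.   1.85 0.   1.29 0.27]
shift in tool mm [0.6 0.1 0.3] tool turn rad -0.015
```

View pics/c8.png

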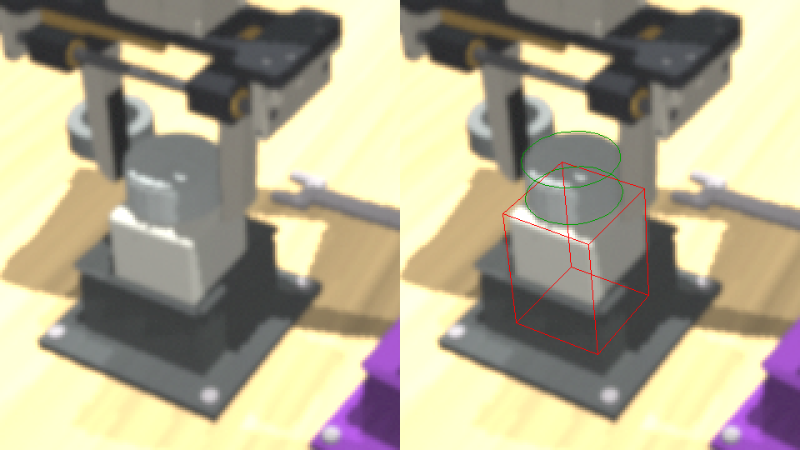

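Call:
{"name": "send_rows", "arguments": {
  "targets": [
    [-1, [0.5, 0, 0], 0],
    [-1, [0, 0, 0], 0],
    [-1, [0, 0, 0], 0],
    [-1, [0, 0, 0], 0],
    [-1, [0, 0, 0], 0],
    [-1, [0, 0, 0], 0]
  ],
  "newtons": 60
}}

```text
t: 11.75
tool_pos: [0.4965, 0.1495, 0.0986]
orientation: [2.301, 2.139, 0.0]
force: [1.3, -0.0, -0.2]
opening: 0.0566
```

Call:
{"name": "send_rows", "arguments": {
  "targets": [
    [-1, [0, 0, 0], -0.1],
    [-1, [0, 0, 0], -0.1],
    [-1, [0, 0, -0.5], -0.1],
    [-1, [0, 0, -0.5], -0.1],
    [-1, [0, 0, 0], 0]
  ]
}}

```text
t: 12.25
tool_pos: [0.4964, 0.1492, 0.0997]
orientation: [1.828, 2.555, -0.001]
force: [-1.4, -1.3, 2.2]
opening: 0.0566
```

```bash
python3 go.py 0.4967 0.1498 0.0985 86.7
```

```text
t 12.25 tcp [0.4964 0.1492 0.0997] yaw 108.83 tilt 0.03 F [-1.4 -1.3  2.2] M [-0.22 -0.08  0.14] open 0.0566 q [ 0.19  0.    1.85 -0.    1.3  -0.14]
shift in tool mm [0.5 0.5 1.2] tool turn rad 0.386
```

```bash
cat > look.py <<'E'
from ov import *
import sys
n=sys.argv[1]
c=optics.read_camera("side"); cv2.imwrite(f'pics/side{n}.png',c["color"][:,:,::-1])
a=cv2.imread(f'pics/side{n}.png')[150:290,120:260]
a=cv2.convertScaleAbs(a,alpha=1.6,beta=10)
cv2.imwrite(f'pics/c{n}.png',cv2.resize(a,None,fx=4,fy=4))
E
python3 look.py 9
```

```text
(no output)
```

View pics/c9.png

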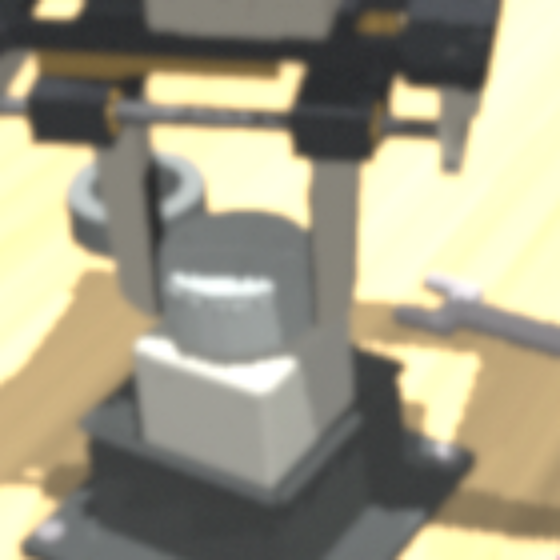

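Call:
{"name": "send_rows", "arguments": {
  "targets": [
    [-1, [0, 0, -0.4], -0.1],
    [-1, [0, 0, -0.4], -0.1],
    [-1, [0, 0, -0.4], -0.1],
    [-1, [0, 0, -0.4], -0.1]
  ]
}}

```text
t: 12.7
tool_pos: [0.4959, 0.1493, 0.1005]
orientation: [-1.285, -2.866, 0.001]
force: [0.1, 0.1, -4.7]
opening: 0.0566
```

```bash
python3 go.py 0.4967 0.1498 0.0985 86.7
```

```text
t 12.7 tcp [0.4959 0.1493 0.1005] yaw 131.69 tilt 0.07 F [ 0.1  0.1 -4.7] M [ 0.   -0.3  -0.12] open 0.0566 q [ 0.19 -0.    1.85 -0.    1.3  -0.53]
shift in tool mm [-0.2  0.9  2. ] tool turn rad 0.785
```

Call:
{"name": "send_rows", "arguments": {
  "targets": [
    [-1, [0, 0, -0.3], -0.12],
    [-1, [0, 0, 0], -0.12],
    [-1, [0, 0, 0], -0.12],
    [-1, [0, 0, 0], -0.12],
    [-1, [0, 0, 0], -0.07],
    [-1, [0, 0, 0], 0]
  ]
}}

```text
t: 13.3
tool_pos: [0.4961, 0.1496, 0.1013]
orientation: [-0.462, -3.107, -0.0]
force: [0.2, -0.1, -1.3]
opening: 0.0566
```

```bash
python3 go.py 0.4967 0.1498 0.0985 86.7; python3 look.py 10
```

```text
t 13.3 tcp [0.4961 0.1496 0.1013] yaw 163.08 tilt 0.04 F [ 0.2 -0.1 -1.3] M [ 0.01 -0.15  0.02] open 0.0566 q [ 0.19 -0.    1.84  0.    1.3  -1.08]
shift in tool mm [-0.5  0.4  2.8] tool turn rad 1.333
```

View pics/c10.png

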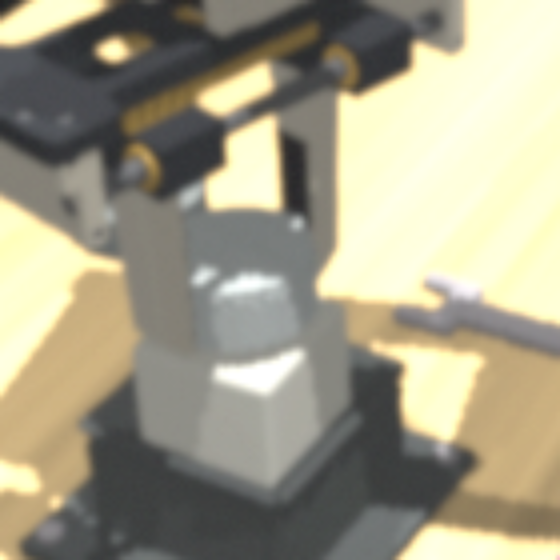

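Call:
{"name": "send_rows", "arguments": {
  "targets": [
    [-1, [0, 0, -1.5], 0],
    [-1, [0, 0, -1.5], 0],
    [-1, [0, 0, -1], 0],
    [-1, [0, 0, 0], 0]
  ]
}}

```text
t: 13.75
tool_pos: [0.4966, 0.1496, 0.1059]
orientation: [0.461, 3.107, 0.0]
force: [-0.3, 0.9, -0.6]
opening: 0.0568
```

```bash
python3 go.py 0.4967 0.1498 0.0985 86.7; python3 look.py 11
```

```text
t 13.75 tcp [0.4966 0.1496 0.1059] yaw 163.13 tilt 0.03 F [-0.3  0.9 -0.6] M [ 0.02 -0.12 -0.04] open 0.0568 q [ 0.19 -0.01  1.84  0.    1.31 -1.08]
shift in tool mm [0.  0.2 7.4] tool turn rad 1.334
```

View pics/c11.png

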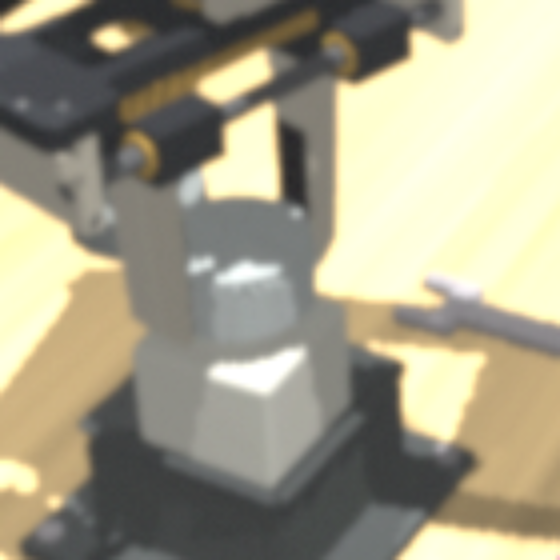

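Call:
{"name": "send_rows", "arguments": {
  "targets": [
    [-1, [0, 0, -4], 0],
    [-1, [0, 0, -5], 0],
    [-1, [0, 0, -6], 0],
    [-1, [0, 0, -6], 0],
    [-1, [0, 0, -6], 0],
    [-1, [0, 0, -5], 0],
    [-1, [0, 0, -3], 0],
    [-1, [0, 0, 0], 0],
    [-1, [0, 0, 0], 0],
    [-1, [0, 0, 0], 0]
  ]
}}

```text
t: 14.8
tool_pos: [0.4962, 0.1495, 0.1402]
orientation: [-0.46, -3.107, 0.0]
force: [-0.1, 0.7, -1.1]
opening: 0.0563
```

```bash
python3 go.py 0.4967 0.1498 0.1407 163; python3 - <<'E'
from ov import *
c=optics.read_camera("side"); cv2.imwrite('pics/side12.png',c["color"][:,:,::-1])
s=4;off=(120,140)
a=cv2.imread('pics/side12.png')[140:290,120:260]
a=cv2.convertScaleAbs(a,alpha=1.6,beta=10);a=cv2.resize(a,None,fx=s,fy=s);b=a.copy()
ov(b,.4967,.1498,-3.3,.008,off=off,s=s)
th=np.linspace(0,2*np.pi,60)
for z,r in((.115,.0195),(.140,.0285),(.166,.0285)):
    p=proj('side',np.c_[.4967+r*np.cos(th),.1498+r*np.sin(th),np.full(60,z)])
    cv2.polylines(b,[((p-off+.5)*s).round().astype(np.int32)],True,(0,160,0),1)
cv2.imwrite('pics/c12.png',cv2.resize(np.hstack([a,b]),(800,429)))
E
```

```text
t 14.8 tcp [0.4962 0.1495 0.1402] yaw 163.17 tilt 0.04 F [-0.1  0.7 -1.1] M [ 0.02 -0.16 -0.04] open 0.0563 q [ 0.19 -0.04  1.81  0.    1.37 -1.08]
shift in tool mm [-0.4  0.5 -0.5] tool turn rad 0.003
```

View pics/c12.png

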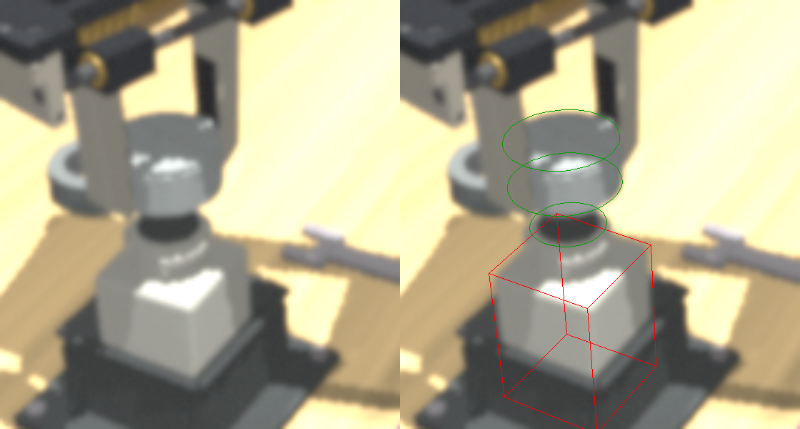

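```bash
python3 -c "
from h import *
print(ticket.close_job())"
```

```text
the job is handed in; nothing more can be done
None
```

I set the jar upright in the dark steel brace, still capped, and unscrewed the cap about 77° anticlockwise. I then lifted the cap straight up and handed in the job while the gripper held it over the mouth, at about 14.8 s on the robot's clock.

**What the last checks showed:**
- **Cap:** it came free. The tool carried about 1 N, which fits the cap's weight alone, and the last picture shows the bare neck. By tool height, its lower edge is about 2.5 cm above the rim.
- **Level and centring:** the tool is within 0.04° of vertical and 0.6 mm of the brace centre I measured. The outline drawn over the last picture agreed to about 1–2 mm.
- **Jar:** it looks fully home. When it was seated, the tool height matched the expected value to about 0.5 mm, and the body has not visibly moved since.

**What went wrong or disagreed:**
- **Insertion:** the jar first caught on the brace's lead-in with about 20 N. I cleared it by shifting the tool a few mm along x and y.
- **Regrip:** I re-gripped the cap after seating, because the first hold was about 2 mm off centre.
- **Unscrewing torque:** I never measured the expected 0.5 N m; readings between moves stayed below 0.2 N m. The release is shown by the lift and the picture instead.
- **Not measured:** I did not check the jar's seating against the brace with a second camera, because the arm blocked the top view.

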